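Feed a jar rack past the sprung chute gate

TASK

Load the rack of jars into the chute: with one fingertip press the orange bar down so that the yellow gate arm swings up and stays up, and while you hold it there push the rack by its blue rear tab, with the other finger, under the gate until it is fully home against the rubber stops. Then let go of the bar so that the gate drops shut behind the rack. Only push the rack, do not lift it; the gate must not touch the rack or the jars, leave the jars themselves alone, and do not disturb the tape roll, the labels or the pen.

Things in the scene. Friction and masses are not known exactly. Their poses are not given: they have to be found in the camera images.
- chute: Metal chute fixed to the table, deck 440 x 106 mm, 4 mm thick. Origin: table level, mid-length, on the channel's centre line. x: the way the rack travels; y: sideways, to the side with the gate axle and orange bar; z up. Guide walls 24 mm above the deck, 64 mm apart inside, 5 mm thick. Rubber stops at x = +202 mm.
- gateway (a point): Point on the deck (4 mm above the table) on the centre line under the gate arm, at chute x = +82 mm; axes as the chute's.
- chute_stop (a point): Point on the deck on the centre line at the faces of the rubber stops, chute x = +202 mm; axes as the chute's. The rack is fully home when its nose is here.
- gate_axle (a point): Point on the gate axle at the gate plane, chute x = +82, y = +48 mm, 56 mm above the table. The axle runs along chute x in three black bearing blocks (y = +48 mm, 65 mm high, at x = -210, +60 and +99 mm); between x = -204 and +36 mm nothing but the bar stands outside the wall on that side.
- gate_hinge (a joint): Gate angle (rad). 0: shut, arm level across the chute, 56 mm above the table. Grows as the bar is pressed down and the arm swings up, stop at 1.6. A spring (1 to 4 N at the bar) shuts it about half a second after release. The arm is clear of the rack above 1.0. The rack cannot push the shut arm open.
- gate: The gate: yellow arm (8 mm thick, 12 at its rubber tip, reaching 74 mm from the axle) and, on the other side of the axle, a flat orange press bar 240 mm long, 28 mm wide, 8 mm thick, along the chute from x = -202 to +38 mm, on a bent rod. All turn as one; pressing the bar down anywhere opens the gate. Origin: on the axle at the arm, not on the bar.
- bar_mid (a point): Centre of the orange bar, 36 mm out from the gate axle. Shut, the bar's flat top slopes 35 degrees, outer edge up (88 mm high); level at 0.61 rad; then it slopes outward. Seen from above it covers chute y = +66 to +89 mm shut or at 1.2 rad, +70 to +98 level. A fingertip on it at y = +78 mm opens it to 1.0 rad at 51 mm, 1.25 at 44 mm, 1.4 at 38 mm above the table.
- rack: White rack, loose in the chute (60 mm wide), 0.3 to 0.5 kg with its jars. Origin: underside, middle of the jar part; x along the travel. Jar part 106 mm long, end panels 64 mm high; behind it a tongue 6 mm high (passes below the shut gate) ends in the blue push tab. Home: origin at chute x = +149 mm.
- rack_tab (a point): Centre of the rear face of the blue push tab, 137 mm behind the rack origin and 45 mm above the rack's underside (49 mm above the table). The tab is upright, 46 mm wide, 5 mm thick, and reaches from 8 to 68 mm above the table.
- rack_nose (a point): Middle of the lower front edge of the rack, 53 mm before its origin. At the start it is 20 to 50 mm short of the gate plane.
- jar_front: Amber jar with white screw cap, 45 mm wide, 57 mm high, standing loose in the front well of the rack. Origin at its underside.
- jar_rear: The same jar in the rear well of the rack. Origin at its underside.
- tape_roll: Roll of packing tape lying flat, 105 mm wide, 48 mm high, on the table; to be left alone.
- labels_pink: Stack of pink seal labels, 88 x 105 x 9 mm, on the table; to be left alone.
- marker_pen: Blue and white marker pen, 131 mm long, 17 mm high, on the table; to be left alone.
There are look-alikes about, which are no part of the job. Leave any brown look-alike of the jar_rear alone. What is shaped like the jar_front but brown or purple is not meant.

How it is judged:
By the outcome, as a careful person would: the job done as asked, in the order asked, and still so for the second after the job is handed in, with the robot touching nothing.
It also fails if it takes over 38 s, if anything falls off the work surface, if the arm or the gripper's body presses on something with over 40 N, if the wrist force passes 120 N, or if a joint passes its speed limit or range.

ROBOT

A 6-joint arm with a two-finger parallel gripper is mounted at the origin on the work surface; the furniture and walls round the work are solid. World frame = base frame: x ahead of the robot, y to its left, z up, the work surface at z = 0. Lengths are in mm, angles in rad, forces in N, time in s.
With the tool pointing down it reaches from about 350 to 975 mm from the base axis. Payload 7.1 kg.
Tool frame: the origin (TCP) lies at the very end of the fingers, on their centre line; the grasp point (between the pads) lies 19 mm behind it; z points along the fingers, y is the line along which they close (so a half turn about z gives the same grasp; the last joint's range is limited). The gripper opens to 88 mm and grips with 3 to 60 N. Pads are 20 mm wide; open, the fingers measure 115 mm over their backs; the gripper's body (75 mm by 178 mm) begins 61 mm behind the grasp point.
Start: joints at [1.131, 0.423, 1.63, -0, 1.089, -0.019], TCP at [255.274, 570.473, 222.675] pointing down, gripper open.
Joint ranges: [-3, 3], [-0.9, 2.11], [0.09, 2.58], [-1.31, 4.45], [0.11, 2.69], [-2.54, 2.54]. Speed limits (rad/s): [2.39, 2.39, 3.01, 3.14, 3.14, 3.14].

INTERFACE

Orientations are given as a rotation vector (axis times angle).
In Python, from workcell import ctrl gives the robot as it stands. The module is installed in compiled form; this text tells all that it offers.
- The arm moves only by the shell command python3 -m inch 'ROWS'. ROWS is JSON, a list of rows, each a list of 7 numbers: the shift along the tool's x, y, z scaled (see below), then the turn, a rotation vector about the tool's x, y, z scaled (see below), then the closure, from -1 (fully open) to 1 (shut). In form: [[tx, ty, tz, wx, wy, wz, hand], ...]. A call has 1 to 10 rows; each row is the pose to reach, as a shift and turn from the pose commanded when the call began, along the tool's axes at that moment; what a row does not reach only later rows make up. The controller multiplies each number of a shift by 0.15 m and each number of a turn by pi/4 rad. A row lasts 1/8 s, in which the tool goes at most 62.5 mm and 10.7 degrees, less where a joint would pass 70% of its speed; a pose out of reach is approached as far as the arm can. A call with a number of a shift or a turn outside -1 to 1 is refused whole. A call with a gripper value outside its range is refused whole. The fingers move at their own pace and stop on an object; the grip force is fixed at half the most. Time passes only in rows, so rows that repeat a pose let the fingers close. It gives the time, the measured TCP pose, the force, the opening and the grip force at its end, in the units of the state.
- ctrl.get_obs(): the state, without advancing time (a new reading comes with each control period).
- ctrl.get_image(name): name is "side" or "top"; returns the picture (400x640x3 uint8, red, green, blue); there is no depth.
- ctrl.camera_params(name): a dict with "vfov" (degrees; the focal length in pixels is half the picture's height over the tangent of half this angle, whatever the lens; pixels are square), "cx", "cy" (the principal point, pixels), "eye" and "attitude" of the camera in the world. Camera axes: x right, y up, looking along -z (the intrinsics and any distortion apply to the point x, -y, -z); pixel columns grow to the right and rows downward; lengths in mm; the calibration is good to about 2 mm. A picture is of the moment at which its call begins. camera_params takes no time and is no camera call.
- ctrl.close_job(): hands the job in; it is judged then, once.
The state is a dict: "t": time; "qpos": joint angles; "qvel": joint speeds; "joint_torque": joint torques, N m; "ee_pos": TCP position; "orientation": TCP orientation; "ft_force": force on the tool from outside, world axes, zero at the start; "moment": the same for the moment, N m; "width": finger opening in mm; "grasp_force": force on a finger pad.
Only numpy, scipy, OpenCV 4.12 (cv2) and the standard library are available. Lean on these libraries where they do the work, as an engineer would, in place of code of your own. Each camera call takes 0.05 s, during which the arm holds its last target. There are 200 camera calls.

## Working session

There is one attempt and no reset: what is moved stays moved. The work goes in short steps, Python scripts to look and compute and a shell command to move; the robot and the scene stay as the last step left them, time stands still between calls to the robot, and variables do not carry over. Pictures are saved under pics/ and viewed, at most 13 in all, crops included, and the job is handed in when it is done.

```bash
mkdir -p pics; python3 - <<'E'
from workcell import ctrl
import cv2
for n in("side","top"):
    print(n,ctrl.camera_params(n)); cv2.imwrite(f"pics/{n}0.png",ctrl.get_image(n)[:,:,::-1])
o=ctrl.get_obs();print({k:o[k] for k in("t","ee_pos","orientation","width","ft_force")})
E
```

```text
side {'vfov': 45.86993231994699, 'cx': 329.9317194614741, 'cy': 194.26312735412148, 'eye': array([   78.24439146, -1037.64771731,   888.70490167]), 'attitude': array([ 0.93132709, -0.19184245, -0.37485661])}
top {'vfov': 53.85750096174258, 'cx': 315.4890816844265, 'cy': 204.0495738244787, 'eye': array([329.28677586,  -4.7626964 , 966.43148022]), 'attitude': array([ 0.16985192, -0.16942944, -1.51596949])}
{'t': 0.1, 'ee_pos': array([255.06211976, 570.0210722 , 221.97209077]), 'orientation': array([-6.56087859e-01, -3.07198007e+00,  2.13642823e-03]), 'width': 87.78991637518273, 'ft_force': array([0.35613574, 0.05292213, 0.07385557])}
```

View pics/top0.png

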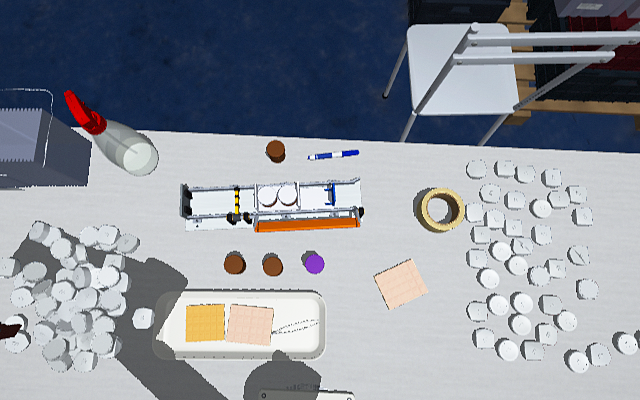

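View pics/side0.png

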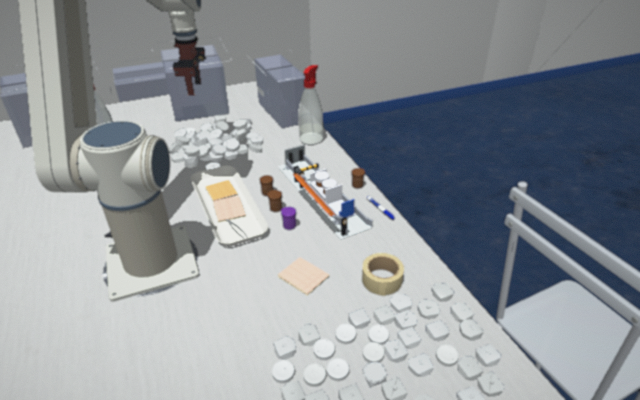

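```bash
cat > h.py <<'E'
import numpy as np,cv2
from workcell import ctrl
from scipy.spatial.transform import Rotation as R
def cam(n):
    p=ctrl.camera_params(n);f=200/np.tan(np.radians(p["vfov"]/2));return p,f,R.from_rotvec(p["attitude"]).as_matrix()
def ray(n,u,v,z):
    p,f,M=cam(n);d=M@np.array([(u-p["cx"])/f,-(v-p["cy"])/f,-1.]);return p["eye"]+d*(z-p["eye"][2])/d[2]
def proj(n,X):
    p,f,M=cam(n);c=M.T@(np.asarray(X,float)-p["eye"]);return p["cx"]+f*c[0]/-c[2],p["cy"]-f*c[1]/-c[2]
def crop(n,x0,y0,x1,y1,s,name,src=None):
    im=ctrl.get_image(n) if src is None else cv2.imread(src)[:,:,::-1]
    c=cv2.resize(im[y0:y1,x0:x1,::-1],None,fx=s,fy=s,interpolation=cv2.INTER_CUBIC);cv2.imwrite(f"pics/{name}.png",c)
E
python3 -c "
from h import *
crop('top',170,165,370,245,4,'c1','pics/top0.png')
crop('side',270,135,400,245,5,'c2','pics/side0.png')
print(proj('top',[255,570,222]),proj('side',[255,570,222]))"
```

```text
(np.float64(-5.07039625803975), np.float64(317.429756216984)) (np.float64(194.12995153798778), np.float64(88.99106861076201))
```

View pics/c1.png

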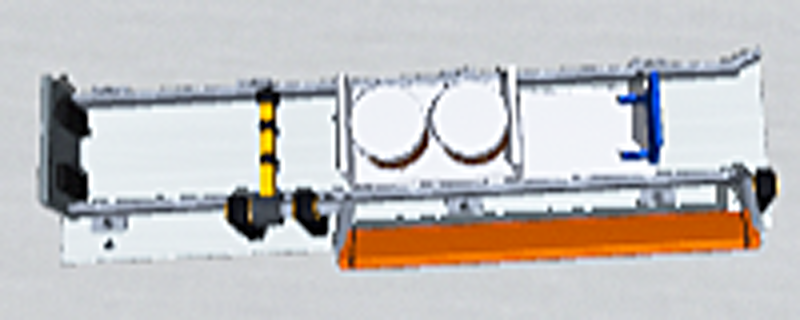

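View pics/c2.png

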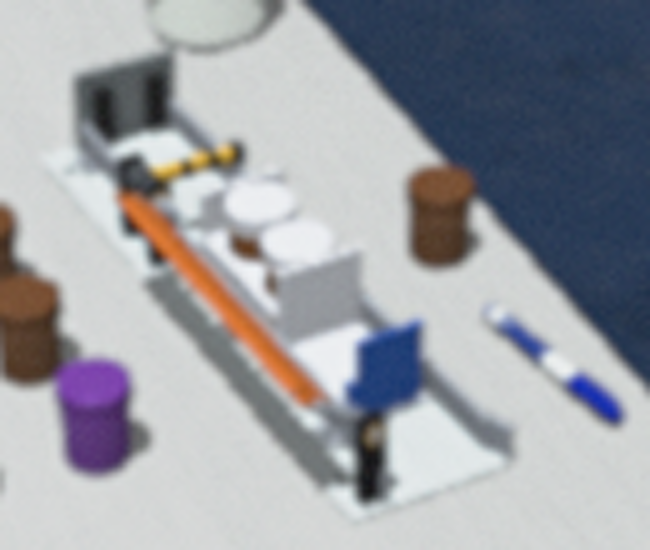

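```bash
cat > fit.py <<'E'
from h import *
from scipy.optimize import least_squares
T=lambda u,v:("top",170+u/4,165+v/4)
S=lambda u,v:("side",270+u/5,135+v/5)
P=[(T(62,265),(220,69,4)),(T(762,245),(-202,89,88)),(T(338,268),(38,89,88)),(T(350,230),(38,66,72)),(T(757,212),(-202,66,72)),
(S(42,157),(220,69,4)),(S(358,520),(-220,69,4)),(S(512,460),(-220,-37,4)),(T(265,95),(82,-26,60))]
def W(q,p):
    c,s=np.cos(q[2]),np.sin(q[2]);return np.array([q[0]+c*p[0]-s*p[1],q[1]+s*p[0]+c*p[1],p[2]])
def res(q): return np.concatenate([np.array(proj(a[0],W(q,p)))-a[1:] for a,p in P])
r=least_squares(res,[500,50,1.5],x_scale=[1,1,.01],loss='soft_l1');q=r.x
print(q,np.round(res(q).reshape(-1,2),1).tolist())
def inv(w):
    c,s=np.cos(q[2]),np.sin(q[2]);d=np.array(w[:2])-q[:2];return c*d[0]+s*d[1],-s*d[0]+c*d[1]
for n,a,z in [("tab top",T(657,74),68),("tab top2",T(657,160),68),("tabS",S(422,322),68),("tabS2",S(362,345),68),("panel front",T(341,75),68),("panel rear",T(512,68),68),("panel rear l",T(520,178),68)]:
    print(n,np.round(inv(ray(*a,z)),1))
E
python3 fit.py
```

```text
[546.29760602 104.50710028   1.67031877] [[0.1, 0.8], [0.7, -0.3], [0.3, -0.7], [-1.9, -0.1], [0.4, -0.8], [-2.4, -0.7], [-2.8, -0.1], [-2.0, 0.3], [0.9, -2.6]]
tab top [-148.7  -18.6]
tab top2 [-145.5   33.3]
tabS [-153.8  -20.6]
tabS2 [-156.2   21.3]
panel front [ 37.7 -27.4]
panel rear [-63.3 -26.6]
panel rear l [-65.2  40. ]
```

```bash
cat > fit2.py <<'E'
from h import *
from scipy.optimize import least_squares
T=lambda u,v:("top",169.6+u/4,164.6+v/4)
S=lambda u,v:("side",269.6+u/5,134.6+v/5)
# q: x,y,yaw,rack x,deck ymax, side bias du,dv
def model(q):
    s,d=q[3],q[4]
    return [(T(62,265),(220,d,4)),(T(762,70),(-220,d-106,4)),
(S(42,157),(220,d,4)),(S(358,520),(-220,d,4)),(S(512,460),(-220,d-106,4)),(T(265,92),(82,-26,60)),(T(268,195),(82,40,60)),
(T(341,75),(s+53,-30,68)),(T(352,187),(s+53,30,68)),(T(512,68),(s-53,-30,68)),(T(520,178),(s-53,30,68)),
(T(659,74),(s-137,-23,68)),(T(659,160),(s-137,23,68)),(S(423,322),(s-137,-23,68)),(S(363,348),(s-137,23,68)),(S(420,400),(s-137,-23,8)),
(T(762,245),(-202,89,83)),(T(338,268),(38,89,83))]
def W(q,p):
    c,s=np.cos(q[2]),np.sin(q[2]);return np.array([q[0]+c*p[0]-s*p[1],q[1]+s*p[0]+c*p[1],p[2]])
def res(q,full=1): 
    a=[np.array(proj(a[0],W(q,p)))-a[1:]-(q[5:7] if a[0]=="side" else 0) for a,p in model(q)]
    return np.concatenate(a)
if __name__=="__main__":
    r=least_squares(res,[546,104,1.67,-10,66,0,0],loss='soft_l1');q=r.x
    print(q.round(3));print(*[(a[0],p[0].round() if hasattr(p[0],'round') else p[0],p[1],e.round(1)) for (a,p),e in zip(model(q),res(q).reshape(-1,2))],sep='\n')
E
python3 fit2.py
```

```text
[ 5.43153e+02  1.05971e+02  1.66700e+00 -1.36110e+01  6.40010e+01
 -1.62100e+00 -3.33000e-01]
('top', 220, np.float64(64.00064318397077), array([-0.3,  0.2]))
('top', -220, np.float64(-41.999356816029234), array([-0.2, -0.7]))
('side', 220, np.float64(64.00064318397077), array([ 0.1, -0.4]))
('side', -220, np.float64(64.00064318397077), array([-0.7,  0.1]))
('side', -220, np.float64(-41.999356816029234), array([0.1, 0.5]))
('top', 82, -26, array([ 0.6, -0.3]))
('top', 82, 40, array([-0. ,  1.2]))
('top', np.float64(39.0), -30, array([-1. ,  0.6]))
('top', np.float64(39.0), 30, array([-3.4, -2.6]))
('top', np.float64(-67.0), -30, array([1.1, 0.3]))
('top', np.float64(-67.0), 30, array([ 0.1, -2.4]))
('top', np.float64(-151.0), -23, array([-0.1,  0. ]))
('top', np.float64(-151.0), 23, array([ 1.1, -2.5]))
('side', np.float64(-151.0), -23, array([ 0.6, -0. ]))
('side', np.float64(-151.0), 23, array([-1. , -0.7]))
('side', np.float64(-151.0), -23, array([0.7, 0.5]))
('top', -202, 89, array([0. , 2.1]))
('top', 38, 89, array([0.1, 1.3]))
```

```bash
cat > mv.py <<'E'
import sys
from h import *
from fit2 import W
Q=[545,106,1.667]
np.set_printoptions(suppress=True,precision=3)
o=ctrl.get_obs();M=R.from_rotvec(o["orientation"]).as_matrix();c,s=np.cos(Q[2]),np.sin(Q[2])
d=o["ee_pos"][:2]-Q[:2]
print("t",o["t"],"tcp",o["ee_pos"],"chute xy",c*d[0]+s*d[1],-s*d[0]+c*d[1],"F",o["ft_force"],"w",o["width"],"q",o["qpos"])
if len(sys.argv)>1:
    t=[float(a) for a in sys.argv[1:]];w=W(Q,t)
    for sg in(1,-1):
        y=sg*np.array([-s,c,0]);z=np.array([0,0,-1.]);D=np.column_stack([np.cross(y,z),y,z])
        print("sg",sg,"target",w,"shift",M.T@(w-o["ee_pos"])/150,"turn",R.from_matrix(M.T@D).as_rotvec()/(np.pi/4))
E
python3 mv.py -172 38 160; python3 mv.py -172 38 222
```

```text
t 0.1 tcp [255.062 570.021 221.972] chute xy 489.72551947356544 244.0255015814701 F [0.356 0.053 0.074] w 87.78991637518273 q [ 1.131  0.424  1.631  0.     1.089 -0.019]
sg 1 target [523.697 -68.855 160.   ] shift [-3.375 -3.155  0.417] turn [-0.001 -0.002 -2.658]
sg -1 target [523.697 -68.855 160.   ] shift [-3.375 -3.155  0.417] turn [-0.002  0.001  1.342]
t 0.1 tcp [255.062 570.021 221.972] chute xy 489.72551947356544 244.0255015814701 F [0.356 0.053 0.074] w 87.78991637518273 q [ 1.131  0.424  1.631  0.     1.089 -0.019]
sg 1 target [523.697 -68.855 222.   ] shift [-3.375 -3.156  0.004] turn [-0.001 -0.002 -2.658]
sg -1 target [523.697 -68.855 222.   ] shift [-3.375 -3.156  0.004] turn [-0.002  0.001  1.342]
```

```bash
for i in 1 2 3; do python3 -m inch '[[-1,-0.935,0,0,0,0,-0.5],[-1,-0.935,0,0,0,0,-0.5],[-1,-0.935,0,0,0,0,-0.5],[-1,-0.935,0,0,0,0,-0.5],[-1,-0.935,0,0,0,0,-0.5]]'; done; python3 mv.py -172 38 140
```

```text
t: 0.72
ee_pos: [335.3, 380.8, 222.8]
orientation: [-0.659, -3.072, -0.001]
ft_force: [0.9, 0.4, 0.1]
width: 66.0
grasp_force: 0.0
t: 1.35
ee_pos: [415.3, 192.4, 222.7]
orientation: [0.658, 3.072, 0.001]
ft_force: [0.6, -0.4, -1.1]
width: 65.8
grasp_force: 0.0
t: 1.98
ee_pos: [494.5, 3.5, 222.4]
orientation: [-0.657, -3.072, -0.001]
ft_force: [0.1, -0.6, -0.5]
width: 66.0
grasp_force: 0.0
t 1.975 tcp [494.531   3.529 222.42 ] chute xy -97.149334669518 60.07811029468682 F [ 0.13  -0.58  -0.524] w 66.0382263950013 q [-0.017  0.232  1.913  0.001  0.997 -1.167]
sg 1 target [523.697 -68.855 140.   ] shift [-0.375 -0.361  0.549] turn [ 0.001 -0.    -2.659]
sg -1 target [523.697 -68.855 140.   ] shift [-0.375 -0.361  0.549] turn [-0.    -0.001  1.341]
```

```bash
python3 -m inch '[[-0.375,-0.36,0.2,0,0,0.9,-0.5],[-0.375,-0.36,0.2,0,0,0.9,-0.5],[-0.375,-0.36,0.2,0,0,0.9,-0.5],[-0.375,-0.36,0.3,0,0,0.9,-0.5],[-0.375,-0.36,0.54,0,0,0.9,-0.5],[-0.375,-0.36,0.54,0,0,0.9,-0.5]]'; python3 -m inch '[[0,0,0,0,0,0.441,-0.5],[0,0,0,0,0,0.441,-0.5],[0,0,0,0,0,0.441,-0.5]]'; python3 mv.py -172 38 100; python3 -c "
from h import *
a=ctrl.get_image('top')[155:255,240:390,::-1];b=ctrl.get_image('side')[120:250,290:410,::-1]
cv2.imwrite('pics/c3.png',np.hstack([cv2.resize(a,(420,280),interpolation=2),cv2.resize(b,(360,390),interpolation=2)[:280]*0+0]) if 0 else cv2.copyMakeBorder(cv2.resize(a,(420,280),interpolation=2),0,110,0,0,0))
c=cv2.imread('pics/c3.png');cv2.imwrite('pics/c3.png',np.hstack([c,cv2.resize(b,(360,390),interpolation=2)]))"
```

```text
t: 2.72
ee_pos: [521.3, -67.0, 139.7]
orientation: [-1.673, -2.653, 0.003]
ft_force: [-0.1, 0.2, 0.1]
width: 65.8
grasp_force: 0.0
t: 3.1
ee_pos: [524.0, -68.4, 142.9]
orientation: [2.107, 2.329, 0.001]
ft_force: [-0.1, -0.1, -0.4]
width: 65.8
grasp_force: 0.0
t 3.1 tcp [524.043 -68.411 142.889] chute xy -171.5913854236668 37.612919171403774 F [-0.051 -0.106 -0.373] w 65.83659462983167 q [-0.152  0.395  1.901  0.     0.844 -0.252]
sg 1 target [523.697 -68.855 100.   ] shift [-0.003 -0.003  0.286] turn [-0.     0.003 -3.995]
sg -1 target [523.697 -68.855 100.   ] shift [-0.003 -0.003  0.286] turn [0.002 0.    0.005]
```

View pics/c3.png

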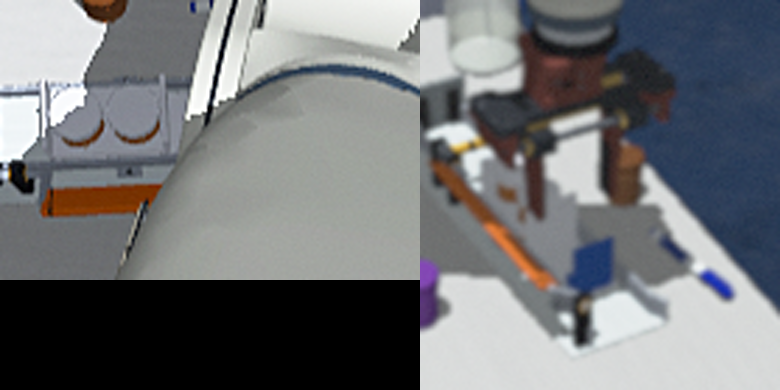

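```bash
python3 -m inch '[[0,0,0.1,0,0,0,-0.5],[0,0,0.2,0,0,0,-0.5],[0,0,0.3,0,0,0,-0.5],[0,0,0.3,0,0,0,-0.5]]'; python3 -c "
from h import *
from fit2 import W
Q=[545,106,1.667];z=ctrl.get_obs()['ee_pos'][2]
for y in(78,-2):
  for x in (-182,-162): print(y,x,[(round((u-300)*6),round((v-130)*6)) for u,v in [proj('side',W(Q,(x,y,z)))]])
print('tabtop',[(round((u-300)*6),round((v-130)*6)) for u,v in [proj('side',W(Q,(-151,y,68))) for y in(-23,23)]])
crop('side',300,130,410,225,6,'c4')"
```

```text
t: 3.7
ee_pos: [522.1, -69.5, 94.8]
orientation: [-2.109, -2.324, 0.003]
ft_force: [0.4, -0.2, 0.3]
width: 66.0
grasp_force: 0.0
78 -182 [(172, 462)]
78 -162 [(151, 439)]
-2 -182 [(321, 412)]
-2 -162 [(299, 391)]
tabtop [(323, 411), (241, 439)]
```

View pics/c4.png

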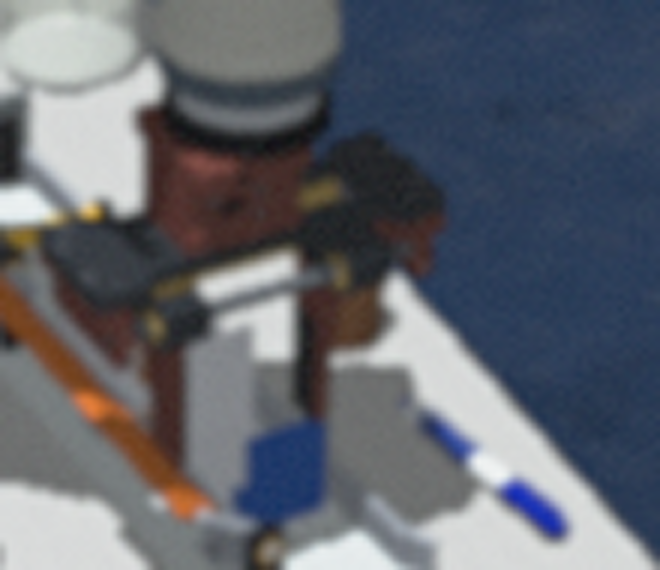

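```bash
python3 -m inch '[[0,0,0.05,0,0,0,-0.5],[0,0,0.1,0,0,0,-0.5],[0,0,0.15,0,0,0,-0.5],[0,0,0.2,0,0,0,-0.5],[0,0,0.24,0,0,0,-0.5]]'; python3 -c "
from h import *
crop('side',290,130,400,225,6,'c5')"
```

```text
t: 4.38
ee_pos: [522.9, -69.6, 60.1]
orientation: [-2.111, -2.326, 0.001]
ft_force: [-3.0, -0.8, 3.7]
width: 65.9
grasp_force: 1.5
```

View pics/c5.png

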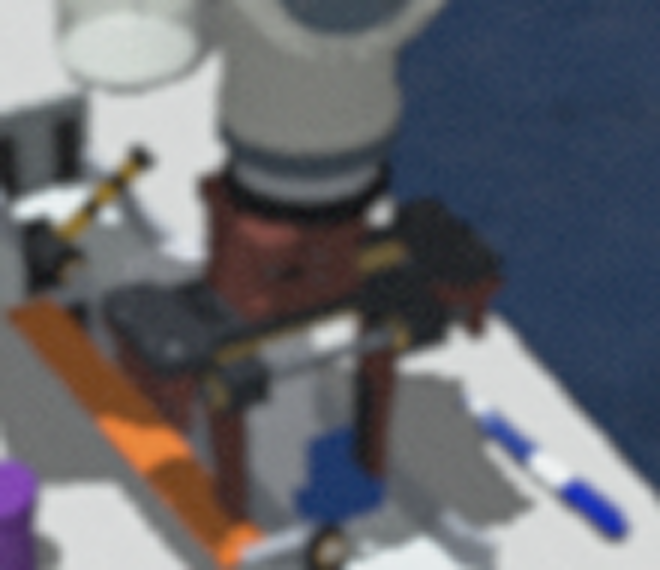

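```bash
python3 -m inch '[[0,-0.027,0.04,0,0,0,-0.5],[0,-0.027,0.08,0,0,0,-0.5],[0,-0.027,0.12,0,0,0,-0.5],[0.02,-0.027,0.12,0,0,0,-0.5],[0.05,-0.027,0.12,0,0,0,-0.5],[0.08,-0.027,0.12,0,0,0,-0.5],[0.1,-0.027,0.12,0,0,0,-0.5]]'; python3 mv.py 2 42 42; python3 -c "
from h import *
crop('side',290,120,400,215,6,'c6')"
```

```text
t: 5.3
ee_pos: [517.8, -54.9, 42.7]
orientation: [2.111, 2.327, -0.0]
ft_force: [-0.5, -3.6, 0.3]
width: 66.1
grasp_force: 1.8
t 5.3 tcp [517.844 -54.927  42.727] chute xy -157.57432120098923 42.48856203825117 F [-0.497 -3.554  0.317] w 66.12662396491176 q [-0.128  0.558  1.955 -0.     0.629 -0.225]
sg 1 target [503.002 103.956  42.   ] shift [1.064 0.004 0.005] turn [-0.    -0.    -3.999]
sg -1 target [503.002 103.956  42.   ] shift [1.064 0.004 0.005] turn [-0.     0.     0.001]
```

View pics/c6.png

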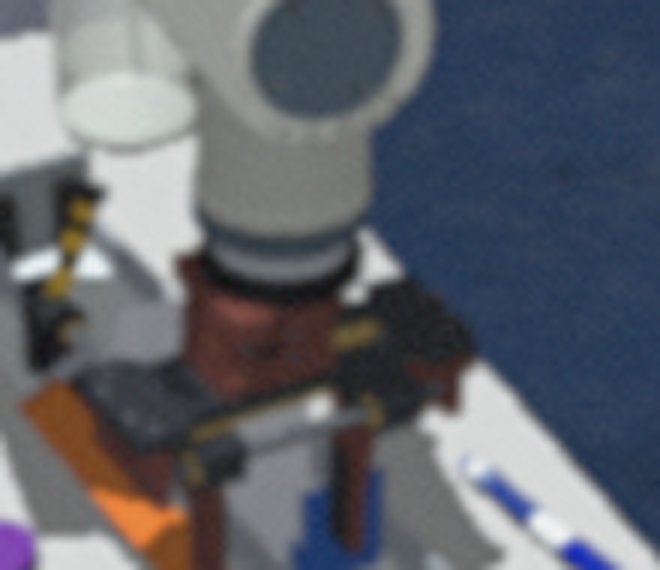

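```bash
python3 -m inch '[[0.03,0,0,0,0,0,-0.5],[0.08,0,0,0,0,0,-0.5],[0.14,0,0,0,0,0,-0.5],[0.2,0,0,0,0,0,-0.5],[0.26,0,0,0,0,0,-0.5],[0.32,0,0,0,0,0,-0.5],[0.38,0,0,0,0,0,-0.5],[0.44,0,0,0,0,0,-0.5],[0.49,0,0,0,0,0,-0.5],[0.53,0,0,0,0,0,-0.5]]'; python3 mv.py 2 42 42; python3 -c "
from h import *
crop('side',270,100,380,195,6,'c7')"
```

```text
t: 6.6
ee_pos: [510.2, 24.5, 42.7]
orientation: [2.111, 2.326, 0.0]
ft_force: [0.0, -4.8, 3.1]
width: 66.2
grasp_force: 2.6
t 6.6 tcp [510.25   24.461  42.738] chute xy -77.8237683999663 42.42171325310206 F [ 0.015 -4.815  3.128] w 66.16540938066743 q [ 0.025  0.549  1.977 -0.     0.616 -0.072]
sg 1 target [503.002 103.956  42.   ] shift [0.532 0.003 0.005] turn [-0.     0.    -3.999]
sg -1 target [503.002 103.956  42.   ] shift [0.532 0.003 0.005] turn [0.    0.    0.001]
```

View pics/c7.png

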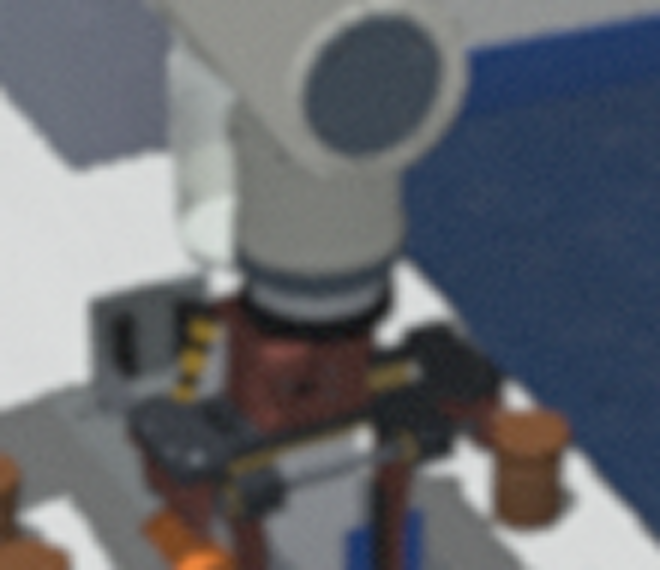

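```bash
python3 -m inch '[[0.04,0,0,0,0,0,-0.5],[0.1,0,0,0,0,0,-0.5],[0.16,0,0,0,0,0,-0.5],[0.22,0,0,0,0,0,-0.5],[0.28,0,0,0,0,0,-0.5],[0.33,0,0,0,0,0,-0.5],[0.37,0,0,0,0,0,-0.5],[0.41,0,0,0,0,0,-0.5],[0.44,0,0,0,0,0,-0.5],[0.46,0,0,0,0,0,-0.5]]';for i in 1 2 3; do python3 -m inch '[[0.012,0,0,0,0,0,-0.5],[0.024,0,0,0,0,0,-0.5]]'|grep -E "ee_pos|ft"; done; python3 mv.py 2 42 42
```

```text
t: 7.9
ee_pos: [503.4, 92.8, 42.7]
orientation: [-2.111, -2.326, 0.0]
ft_force: [-1.6, -5.3, 4.4]
width: 65.6
grasp_force: 2.9
ee_pos: [503.1, 96.3, 42.7]
ft_force: [-0.5, -5.6, 4.5]
ee_pos: [502.8, 99.8, 42.7]
ft_force: [-0.7, -5.1, 4.1]
ee_pos: [502.4, 103.2, 42.7]
ft_force: [1.1, -17.9, 4.5]
t 8.65 tcp [502.436 103.173  42.7  ] chute xy 1.2743076584387056 42.63882217751314 F [  1.073 -17.874   4.452] w 66.06784624308044 q [ 0.18   0.551  1.972 -0.001  0.619  0.084]
sg 1 target [503.002 103.956  42.   ] shift [0.005 0.004 0.005] turn [-0.001 -0.001 -3.999]
sg -1 target [503.002 103.956  42.   ] shift [0.005 0.004 0.005] turn [-0.     0.001  0.001]
```

```bash
python3 -m inch '[[0.008,0,0,0,0,0,-0.5],[0.008,0,0,0,0,0,-0.5],[0.008,0,0,0,0,0,-0.5]]'; python3 -m inch '[[-0.01,0,0,0,0,0,-0.5],[-0.03,0,0,0,0,0,-0.5],[-0.05,0,0,0,0,0,-0.5],[-0.05,0,-0.06,0,0,0,-0.5],[-0.05,0,-0.15,0,0,0,-0.5],[-0.05,0,-0.3,0,0,0,-0.5],[-0.05,0,-0.6,0,0,0,-0.5],[-0.05,0,-0.9,0,0,0,-0.5],[-0.05,0,-0.9,0,0,0,-0.5]]'; python3 -m inch '[[-0.5,0.0,-0.3,0,0,0,-0.5],[-1,0.0,-0.3,0,0,0,-0.5],[-1,0.0,-0.3,0,0,0,-0.5],[-1,0.0,-0.3,0,0,0,-0.5]]'; python3 -m inch '[[-1,0,0,0,0,0,-0.5],[-1,0,0,0,0,0,-0.5],[-1,0,0,0,0,0,-0.5],[-1,0,0,0,0,0,-0.5]]'; python3 -c "
from h import *
a=cv2.resize(ctrl.get_image('top')[140:240,170:320,::-1],(480,320),interpolation=2);b=cv2.resize(ctrl.get_image('side')[120:220,250:350,::-1],(320,320),interpolation=2)
cv2.imwrite('pics/c8.png',np.hstack([a,b]))"
```

```text
t: 9.02
ee_pos: [502.5, 103.1, 42.7]
orientation: [2.112, 2.325, -0.002]
ft_force: [1.1, -14.6, 4.6]
width: 65.9
grasp_force: 8.2
t: 10.15
ee_pos: [505.8, 97.7, 182.0]
orientation: [2.108, 2.323, 0.01]
ft_force: [-0.3, -0.4, 0.0]
width: 65.8
grasp_force: 0.0
t: 10.65
ee_pos: [517.6, -54.0, 222.6]
orientation: [2.115, 2.322, -0.0]
ft_force: [0.7, -0.2, -0.0]
width: 65.9
grasp_force: 0.0
t: 11.15
ee_pos: [531.9, -201.6, 221.8]
orientation: [-2.112, -2.324, 0.0]
ft_force: [-0.1, -0.3, 0.3]
width: 66.0
grasp_force: 0.0
```

View pics/c8.png

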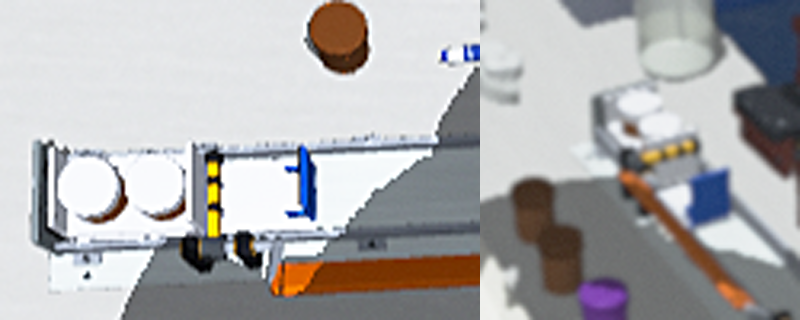

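```bash
python3 -c "
from h import *
from fit2 import W
Q=[543.15,105.97,1.667]
for p in [(12,-23,68),(12,23,68),(96,-30,68)]: u,v=proj('top',W(Q,p));print((u-170)*3.2,(v-140)*3.2)
crop('top',175,175,275,235,8,'c9')"
```

```text
305.5831756136877 148.05917959455692
306.91265321279405 208.96668648202396
191.37314893254208 144.07662045754088
```

View pics/c9.png

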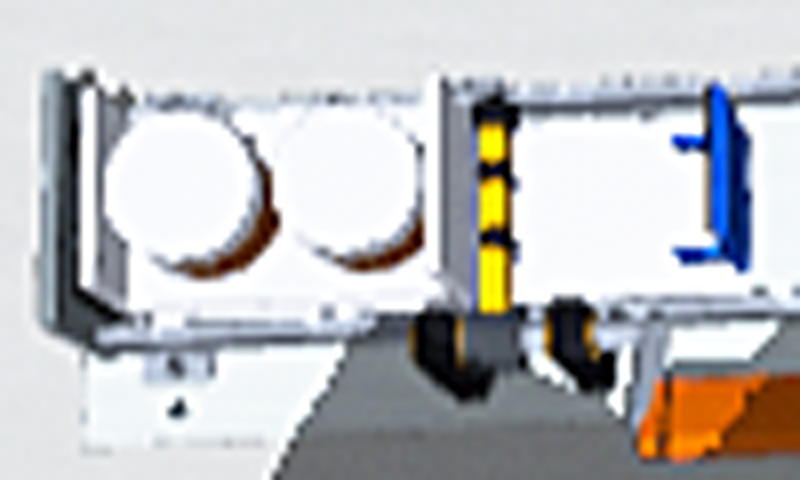

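```bash
python3 -c "
from workcell import ctrl
print(ctrl.close_job())"
```

```text
the job is handed in; nothing more can be done
None
```

I pushed the rack under the raised gate until the push force rose to 18 N at the stops, then let the bar go. In the final pictures the gate is shut behind the rack and both jars are standing; the job is handed in, at about 11 s of the 38 s allowed, but no verdict came back.

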